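# Re-shelve a desk row of books by height and set one on the reading stand

### The arm

A 6-joint arm with a two-finger parallel gripper is mounted at the origin on the work surface. World frame = base frame: x ahead of the robot, y to its left, z up, the work surface at z = 0. Lengths are in m, angles in rad, forces in N, time in s.
With the tool pointing down it reaches from about 0.275 to 0.875 m from the base axis. Payload 12.5 kg.
Tool frame: the origin (TCP) lies on the centre line of the jaws, within the pads' length; the fingertips stand r.finger_overhang ahead of it and the grasp point (between the pads) lies 3 mm ahead of it (r.finger_overhang is the distance from the TCP to the fingertips, in m); z points along the fingers, y is the line along which they close (so a half turn about z gives the same grasp; the last joint's range is limited). The gripper opens to 85 mm and grips with 20 to 120 N. Pads are 22 mm wide; open, the fingers measure 114 mm over their backs; the gripper's body (76 mm by 85 mm) begins 54 mm behind the grasp point. The pads swing forward as they close: fully open they stand 13 mm farther back than shut.
Start: joints at [1.151, 0.351, 1.652, -0, 1.139, -0.085], TCP at [0.181, 0.519, 0.253] pointing down, gripper open.
Joint ranges: [-2.75, 2.75], [-0.79, 2.1], [0.01, 2.65], [-1.57, 4.71], [0.07, 3.14], [-2.87, 2.87]. Speed limits (rad/s): [2.22, 2.22, 2.79, 3.14, 3.14, 3.14].

### API

Orientations are given as a unit quaternion [x, y, z, w].
In Python, from cell import r, optics gives the robot as it stands. The module is installed in compiled form; this text tells all that it offers. Calls block until the motion is done:
- r.move_to(position, orientation): joint-space move of the TCP to a pose.
- r.move_linear(position, rot=None, vel=0.15): straight line of the TCP; rot=None keeps the orientation; vel is the mean speed in m/s.
- r.set_joints(angles): joint-space move.
- r.set_gripper(opening, squeeze=None): opening from 0.0 (shut) to 1.0 (fully open); squeeze is the grip in N (None keeps the last); returns when the fingers have stopped.
- r.sleep(seconds).
- r.inverse_kinematics(position, orientation): joint angles nearest the present ones, or None.
- optics.get_image(name): name is "scene" or "side" or "wrist"; returns a dict with "pixels" (400x640x3 uint8, red, green, blue), "depth" (400x640 float32, m along the optical axis (not along the pixel's ray), 0 where there is no reading), "fx", "fy", "cx", "cy" (pixels), "D" ([k1, k2, p1, p2, k3] as OpenCV has them; the pictures are not rectified), "camera_from_world" (4x4, takes a point from world to camera coordinates); the wrist camera has in their place "mount" (4x4, takes a point from camera to tool coordinates, whose origin is the TCP and whose axes are the flange's). Camera axes: x right, y down, z forward; pixel columns grow to the right and rows downward; lengths in m; the calibration is good to about 2 mm. A picture is of the moment at which its call begins: read the wrist's pose just before it.
A pose or a line that the arm cannot do raises r.PlanningError and nothing moves.
- r.hand_in(): hands the job in; it is judged then, once.
Readings, each from a call of its own:
- r.current_t(): time.
- r.current_q(): joint angles.
- r.current_qvel(): joint speeds.
- r.current_effort(): joint torques, N m.
- r.current_tool_pos(): TCP position.
- r.current_ee_rot(): TCP orientation.
- r.current_contact_force(): force on the tool from outside, world axes, zero at the start.
- r.current_torque(): the same for the moment, N m.
- r.current_opening(): opening from 0.0 (shut) to 1.0 (fully open).
- r.current_finger_force(): force on a finger pad.
Only numpy, scipy, OpenCV 4.12 (cv2) and the standard library are available. Lean on these libraries where they do the work, as an engineer would, in place of code of your own. Each camera call takes 0.05 s, during which the arm holds its last target. There are 200 camera calls.

### The job

Empty the four-bay book rack: stand its three thick books upright in the three-bay rack, one to a bay, in order of height with the tallest in the bay nearest the reading stand and the shortest farthest from it, and set the slim book on the reading stand, centred, right way up, its foot on the ledge and its broad cover leaning against the sloping back. Topple no book, and leave the teapot, the tea caddy and the cup where they are.

Things in the scene. Friction and masses are not known exactly. Their poses are not given: they have to be found in the camera images.
- book_tall: The tallest thick book bound in plain blue cloth with cream page edges, standing on its foot: 105 mm wide (its x axis; spine at -x), 30 mm thick (its y axis, the way to grip it), 140 mm tall (z). Origin at the centre of its underside. About 320 g.
- book_middle: The middle-sized thick book bound in plain blue cloth with cream page edges, standing on its foot: 90 mm wide (its x axis; spine at -x), 30 mm thick (its y axis, the way to grip it), 122 mm tall (z). Origin at the centre of its underside. About 240 g.
- book_short: The shortest thick book bound in plain blue cloth with cream page edges, standing on its foot: 78 mm wide (its x axis; spine at -x), 30 mm thick (its y axis, the way to grip it), 104 mm tall (z). Origin at the centre of its underside. About 170 g.
- book_slim: The slim book bound in plain blue cloth with cream page edges, standing on its foot: 95 mm wide (its x axis; spine at -x), 20 mm thick (its y axis, the way to grip it), 126 mm tall (z). Origin at the centre of its underside. About 180 g.
- rack_four: Fixed pale wooden rack, 136 x 334 mm, four equal bays in a row along its y; at the start each holds one book, in any order, roughly central and square. Origin: centre of its underside. Bay centres at y = -123, -41, 41, 123 mm. Each bay is a groove open only at the top, 44 mm wide (y), 120 mm long (x), its floor 12 mm above the origin, the ridges and rims round it 37 mm high.
- rack_three: Fixed dark wooden rack, 136 x 252 mm, three equal bays in a row along its y, empty at the start. Origin: centre of its underside. Bay centres at y = -82, 0 and 82 mm. Each bay is a groove open only at the top, 44 mm wide (y), 120 mm long (x), its floor 12 mm above the origin, the ridges and rims round it 37 mm high.
- stand: Fixed plywood reading stand, 120 mm wide (y), beside the dark rack's left or right end, open towards its own +x. Origin on the table, mid-width, straight below the inner corner of back and ledge, which is 40 mm up. From there the back's front face rises 75 mm, leaning 25 degrees from vertical towards -x. The ledge is square to the back, 34 mm deep (sloping up towards +x), with a 12 mm lip.
- teapot: Bystander: round terracotta teapot, 92 mm across the belly, 78 mm high, spout towards its +y and handle towards -y, 146 mm over both; beside the dark rack's other end. Origin at the centre of its underside.
- caddy: Bystander: dark steel tea caddy with a bright lid, 69 mm across, 97 mm high. Origin at the centre of its underside.
- cup: Bystander: white china tea cup, 76 mm across, 60 mm high. Origin at the centre of its underside.
Not all that is in view belongs to the job. What is shaped like the book_slim but red is not meant.

How it is judged:
By the outcome, as a careful person would: the job done as asked, in the order asked, and still so for the second after the job is handed in, with the robot touching nothing.
It also fails if it takes over 112 s, if anything falls off the work surface, if the arm or the gripper's body presses on something with over 40 N, if the wrist force passes 120 N, or if a joint passes its speed limit or range.

## Working session

There is one attempt and no reset: what is moved stays moved. The work goes in short steps, each a Python script; the robot and the scene stay as the last script left them, time stands still between calls to the robot, and variables do not carry over. Pictures are saved under pics/ and viewed, at most 14 in all, crops included, and the job is handed in when it is done.

```bash
mkdir -p pics
python3 - <<'E'
from cell import r,optics
import cv2,numpy as np
for n in("scene","side","wrist"):
    im=optics.get_image(n);np.savez(f"{n}0.npz",**im)
    cv2.imwrite(f"pics/{n}0.png",im["pixels"][:,:,::-1])
    print(n,im["fx"],im["cx"],im["D"],(im["depth"]>0).mean())
    if "camera_from_world" in im: print(np.linalg.inv(im["camera_from_world"]).round(3))
    else: print(im["mount"])
print(r.current_t(),r.finger_overhang,r.current_ee_rot())
E
```

```text
scene 374.185611024233 321.85093121818727 [-0.07244132  0.          0.          0.          0.        ] 0.996015625
[[ 0.161  0.694 -0.702  1.247]
 [ 0.987 -0.099  0.128 -0.135]
 [ 0.02  -0.713 -0.701  0.763]
 [ 0.     0.     0.     1.   ]]
side 510.3502117529571 322.34221290657445 [0.05025332 0.         0.         0.         0.        ] 0.99612890625
[[ 0.83  -0.361  0.425 -0.059]
 [-0.557 -0.561  0.612 -0.887]
 [ 0.018 -0.745 -0.667  1.014]
 [ 0.     0.     0.     1.   ]]
wrist 341.7129917567509 314.9574196059448 [0.01432667 0.         0.         0.         0.        ] 0.995984375
[[ 5.88363987e-04 -9.60375855e-01 -2.78707501e-01  7.02874996e-02]
 [ 9.99999654e-01  7.28751593e-04 -4.00102797e-04 -6.59468163e-04]
 [ 5.87357601e-04 -2.78707169e-01  9.60375952e-01 -1.20452909e-01]
 [ 0.00000000e+00  0.00000000e+00  0.00000000e+00  1.00000000e+00]]
0.15 0.022 [ 1.66601717e-01  9.86024171e-01 -4.36446422e-04 -1.03826509e-04]
```

View pics/scene0.png

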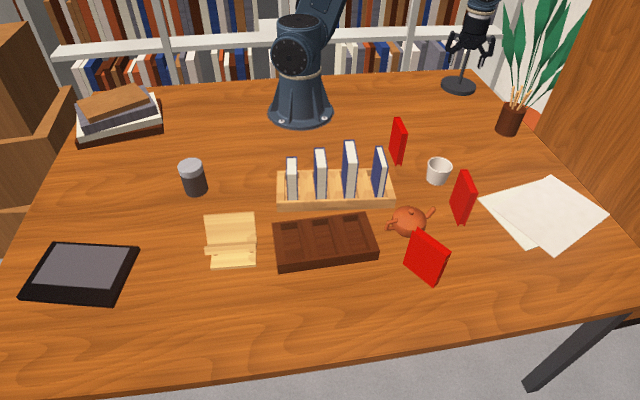

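View pics/side0.png

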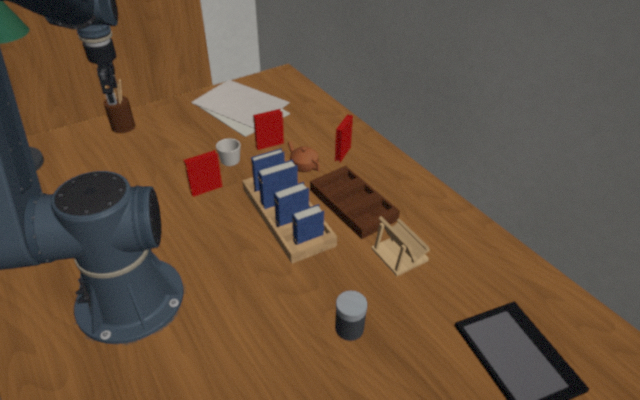

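```bash
cat > vis.py <<'E'
import numpy as np,cv2
def cloud(im,T=None):
    """world points HxWx3; T = world_from_camera"""
    if T is None: T=np.linalg.inv(im["camera_from_world"])
    K=np.array([[im["fx"],0,im["cx"]],[0,im["fy"],im["cy"]],[0,0,1.]])
    h,w=im["depth"].shape
    uv=np.stack(np.meshgrid(np.arange(w),np.arange(h)),-1).reshape(-1,1,2).astype(float)
    n=cv2.undistortPoints(uv,K,np.asarray(im["D"],float)).reshape(h,w,2)
    P=np.dstack([n,np.ones((h,w))])*im["depth"][...,None]
    P=P@T[:3,:3].T+T[:3,3]; P[im["depth"]<=0]=np.nan
    return P
E
python3 - <<'E'
from vis import *
big=[]
for n in("scene","side"):
    im=dict(np.load(n+"0.npz"));P=cloud(im).reshape(-1,3);C=im["pixels"].reshape(-1,3)
    m=(P[:,0]>.25)&(P[:,0]<.85)&(P[:,1]>-.4)&(P[:,1]<.4)
    t=P[m&(abs(P[:,2])<.012)]; print(n,"table z",np.median(t[:,2]))
    P=P[m];C=C[m]; o=np.argsort(P[:,2])
    img=np.zeros((300,400,3),np.uint8)
    for p,c in zip(P[o],C[o]): cv2.circle(img,(int((p[1]+.4)*500),int((.85-p[0])*500)),1,c[::-1].tolist(),-1)
    big.append(img)
    hi=P[P[:,2]>.085]; Ch=C[P[:,2]>.085].astype(int)
    g=np.zeros((120,160),np.uint8); g[((hi[:,0]-.25)*200).astype(int),((hi[:,1]+.4)*200).astype(int)]=1
    k,l=cv2.connectedComponents(g); lab=l[((hi[:,0]-.25)*200).astype(int),((hi[:,1]+.4)*200).astype(int)]
    for i in range(1,k):
        q=hi[lab==i]
        if len(q)<15: continue
        zt=np.percentile(q[:,2],97); s=q[:,2]>zt-.008
        print(n,i,len(q),"ztop",zt.round(3),"rect",cv2.minAreaRect((q[s,:2]*1000).astype(np.float32)),Ch[lab==i].mean(0).round())
cv2.imwrite("pics/top.png",cv2.resize(np.hstack(big),(800,300)))
E
```

```text
scene table z 0.0003539007408786543
scene 1 291 ztop 0.127 rect ((319.2857360839844, 274.359619140625), (22.215778350830078, 98.14238739013672), 85.26220703125) [193.  26.  14.]
scene 2 365 ztop 0.099 rect ((394.3717041015625, -359.0257568359375), (66.28880310058594, 66.65300750732422), 76.51824951171875) [179. 170. 169.]
scene 3 410 ztop 0.136 rect ((456.16937255859375, 1.0060291290283203), (30.24427032470703, 91.64879608154297), 86.06455993652344) [180. 170. 163.]
scene 4 582 ztop 0.153 rect ((462.7677001953125, 82.75263977050781), (30.684171676635742, 107.18673706054688), 83.77064514160156) [167. 158. 156.]
scene 5 290 ztop 0.118 rect ((458.28466796875, -78.39320373535156), (27.83544158935547, 79.53294372558594), 83.92151641845703) [199. 187. 175.]
scene 6 402 ztop 0.139 rect ((477.70892333984375, 166.50558471679688), (21.405710220336914, 96.27880096435547), 84.03067016601562) [138. 132. 142.]
scene 7 462 ztop 0.126 rect ((594.7311401367188, 374.3293151855469), (21.755773544311523, 95.73764038085938), 81.51454162597656) [194.  35.  22.]
scene 8 578 ztop 0.108 rect ((609.541015625,
[... 878 characters left out ...]
0.116 rect ((457.0350036621094, -79.49156188964844), (37.09587860107422, 77.81934356689453), 84.57872772216797) [ 92.  97. 112.]
side 6 492 ztop 0.139 rect ((478.234375, 165.20468139648438), (27.419328689575195, 96.41149139404297), 86.9859848022461) [ 73.  81. 102.]
side 7 406 ztop 0.127 rect ((594.4747924804688, 372.7698974609375), (29.07902717590332, 94.34034729003906), 80.19609069824219) [138.  29.  26.]
side 8 250 ztop 0.108 rect ((607.43212890625, -245.2747802734375), (122.58588409423828, 11.706236839294434), 87.67669677734375) [138. 115.  83.]
side 9 274 ztop 0.126 rect ((773.7084350585938, 198.2945556640625), (98.01591491699219, 22.956832885742188), 32.95132827758789) [131.  24.  19.]
```

View pics/top.png

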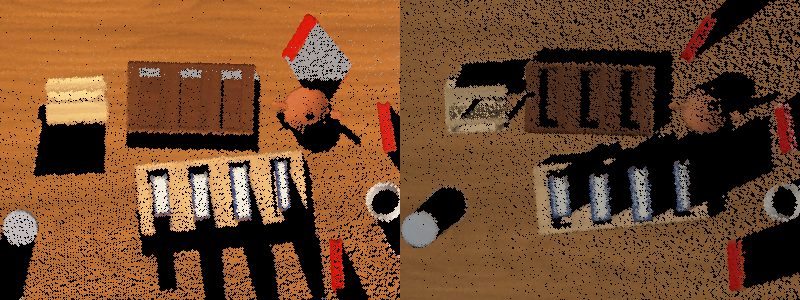

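Run:
```python
from vis import *
for n in("scene","side"):
    im=dict(np.load(n+"0.npz"));P=cloud(im).reshape(-1,3);C=im["pixels"].reshape(-1,3).astype(int)
    def sel(x0,x1,y0,y1,z0,z1): return (P[:,0]>x0)&(P[:,0]<x1)&(P[:,1]>y0)&(P[:,1]<y1)&(P[:,2]>z0)&(P[:,2]<z1)
    m=sel(.56,.75,-.17,.13,.030,.043)&(C[:,0]<160)&(C[:,2]<70)
    def rect(m):
        g=np.zeros((400,400),np.uint8); ij=((P[m][:,:2]-[.35,-.2])*800).astype(int)
        g[np.clip(ij[:,1],0,399),np.clip(ij[:,0],0,399)]=1
        g=cv2.morphologyEx(g,cv2.MORPH_CLOSE,np.ones((7,7))); c=max(cv2.findContours(g,0,1)[0],key=cv2.contourArea)
        (a,b),s,an=cv2.minAreaRect(c); return "ctr",round(a/800+.35,4),round(b/800-.2,4),"size",np.round(np.array(s)/800,4),"ang",round(an,1)
    print(n,"dark",m.sum(),rect(m))
    m=sel(.38,.57,-.15,.24,.030,.043)&(C[:,0]>C[:,2]*1.25)
    print(n,"four",m.sum(),rect(m))
    # stand
    for z0,z1 in((.1,.115),(.067,.1)):
        m=sel(.56,.74,-.34,-.16,z0,z1); Q=P[m]; 
        print(n,"stand",z0,len(Q),"y range",np.percentile(Q[:,1],[0.5,99.5]).round(4),"x",np.percentile(Q[:,0],[1,50,99]).round(4))
    if n=="scene":
        A=np.c_[Q[:,1]+.245,Q[:,2]-.04,np.ones(len(Q))]; w=np.ones(len(Q),bool)
        for _ in range(4):
            s=np.linalg.lstsq(A[w],Q[w,0],rcond=None)[0]; e=Q[:,0]-A@s; w=abs(e)<.004
        print("back plane: dx/dy",s[0],"dx/dz",s[1],"corner x at y=-.245,z=.04:",s[2],w.mean(),e[w].std())
    for nm,x0,x1,y0,y1 in(("caddy",.33,.46,-.42,-.29),("cup",.38,.5,.3,.45),("pot",.56,.74,.12,.32)):
        m=sel(x0,x1,y0,y1,.015,.1); print(n,nm,P[m].min(0).round(3),P[m].max(0).round(3))
```

```text
scene dark 2569 ('ctr', 0.6523, -0.0197, 'size', array([0.1395, 0.254 ]), 'ang', 1.5)
scene four 2099 ('ctr', 0.4649, 0.0421, 'size', array([0.3351, 0.1407]), 'ang', 84.7)
scene stand 0.1 253 y range [-0.3048 -0.1839] x [0.6016 0.6109 0.6171]
scene stand 0.067 805 y range [-0.3057 -0.1849] x [0.6112 0.6226 0.6774]
back plane: dx/dy 0.04664509409790549 dx/dz -0.47169412037580616 corner x at y=-.245,z=.04: 0.6421765531865643 0.8732919254658386 0.0015765622094583642
scene caddy [ 0.359 -0.393  0.015] [ 0.429 -0.325  0.1  ]
scene cup [0.408 0.333 0.015] [0.484 0.408 0.062]
scene pot [0.586 0.143 0.015] [0.74  0.286 0.099]
side dark 1739 ('ctr', 0.6525, -0.0199, 'size', array([0.1425, 0.2588]), 'ang', 1.8)
side four 1070 ('ctr', 0.4647, 0.04, 'size', array([0.3404, 0.1407]), 'ang', 84.5)
side stand 0.1 152 y range [-0.3062 -0.1845] x [0.6001 0.6071 0.6132]
side stand 0.067 248 y range [-0.3075 -0.1887] x [0.5949 0.6095 0.6754]
side caddy [ 0.356 -0.396  0.016] [ 0.426 -0.323  0.1  ]
side cup [0.408 0.329 0.015] [0.484 0.409 0.063]
side pot [0.584 0.139 0.015] [0.74  0.283 0.1  ]
```

```bash
cat > arm.py <<'E'
import numpy as np
from scipy.spatial.transform import Rotation as Ro
from cell import r,optics
def down(yaw):           # tool y along book y (book x axis at yaw, rad)
    y=np.array([-np.sin(yaw),np.cos(yaw),0]);z=np.array([0,0,-1.]);
    return Ro.from_matrix(np.c_[np.cross(y,z),y,z]).as_quat()
def guarded(step,n,lim=4):   # small steps until contact
    f0=np.array(r.current_contact_force())
    for i in range(n):
        r.move_linear(np.array(r.current_tool_pos())+step,vel=.02)
        f=np.array(r.current_contact_force())-f0
        if np.linalg.norm(f)>lim: break
    return i+1,f.round(1)
DARK=np.array([.6524,-.0198]);DY=np.radians(1.6)
BAY=lambda k: DARK+82e-3*k*np.array([-np.sin(DY),np.cos(DY)])
def pick(xy,yaw,h,depth,first=False):
    q=down(yaw);zg=.012+h-depth+.003
    up=[*xy,max(zg+.07,.24)]
    r.move_to(up,q) if first else r.move_linear(up,q,vel=.3)
    r.set_gripper(.68,60)
    r.move_linear([*xy,zg],vel=.12)
    r.set_gripper(0,60)
    print("grip",r.current_opening(),r.current_finger_force(),r.current_t())
    r.move_linear([*xy,zg+.165],vel=.2)
    print("lifted",r.current_opening(),np.round(r.current_contact_force(),1))
    return zg
def place(k,zg):
    xy=BAY(k);q=down(DY)
    r.move_linear([*xy,zg+.165],q,vel=.25)
    r.move_linear([*xy,zg+.004],vel=.15)
    r.sleep(.2);print("guard",guarded([0,0,-.001],7))
    r.set_gripper(.68);r.sleep(.2)
    r.move_linear([*xy,zg+.12],vel=.2)
    print("placed",r.current_t(),np.round(r.current_contact_force(),1))
E
python3 - <<'E'
from arm import *
zg=pick([.463,.083],np.radians(-6),.140,.035,first=True)
place(-1,zg)
import cv2
cv2.imwrite("pics/s1.png",optics.get_image("scene")["pixels"][100:330,150:500,::-1])
E
```

```text
grip 0.34698158618846037 59.42123293876648 3.9417
lifted 0.340018020739619 [-0.8  0.2 -3.3]
guard (5, array([-3.6,  1.2, 10.2]))
placed 10.15 [-0.4  0.3  0. ]
```

View pics/s1.png

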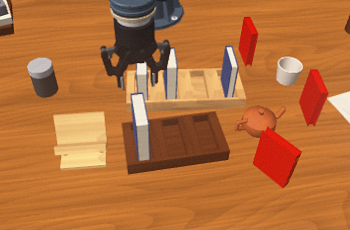

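The scene shows the tall book standing in the dark rack's left bay (crop px ~140,125). Next come the middle and short books.

Run:
```python
from arm import *
zg=pick([.456,.0012],np.radians(-4.2),.122,.035)
place(0,zg)
zg=pick([.4577,-.079],np.radians(-5.8),.104,.035)
place(1,zg)
import cv2
p=r.current_tool_pos();r.move_linear([.45,.1,.3],down(np.radians(-5)),vel=.3)
im=optics.get_image("scene");np.savez("scene1.npz",**im)
cv2.imwrite("pics/s2.png",im["pixels"][100:330,150:500,::-1])
```

```text
grip 0.3428558780437671 58.699647188186646 12.975
lifted 0.3418856792154819 [ 0.6 -0.3 -3. ]
guard (5, array([-5. , -0.3,  8.6]))
placed 18.9083 [ 0.4 -0.2 -1.5]
grip 0.34840771559281214 58.98314416408539 21.7667
lifted 0.3463699024616773 [-0.2  0.9 -2.5]
guard (5, array([-3.7,  1.1,  8.1]))
placed 27.8667 [-0.3 -0.5 -0.4]
```

View pics/s2.png

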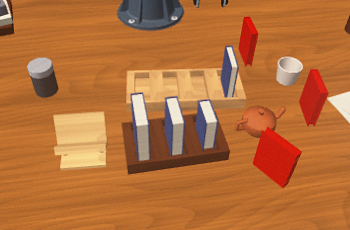

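Run:
```python
from arm import *
from vis import *
q=down(np.radians(-2.4))
r.move_linear([.70,-.24,.30],q,vel=.4);r.sleep(.3)
T=np.eye(4);T[:3,:3]=Ro.from_quat(r.current_ee_rot()).as_matrix();T[:3,3]=r.current_tool_pos()
im=optics.get_image("wrist");P=cloud(im,T@im["mount"]).reshape(-1,3)
cv2.imwrite("pics/w1.png",im["pixels"][:,:,::-1])
yaw=np.radians(-2.4);c,s=np.cos(yaw),np.sin(yaw)
D=P-[.642,-.2457,.04];L=np.c_[D[:,0]*c+D[:,1]*s,-D[:,0]*s+D[:,1]*c,D[:,2]]
m=(abs(L[:,0])<.06)&(abs(L[:,1])<.09)
print("table",np.nanmedian(P[abs(P[:,2])<.01,2]))
b=m&(L[:,2]>.01)&(L[:,2]<.064)&(L[:,0]<0)&(abs(L[:,1])<.055)
A=np.c_[L[b,1],L[b,2],np.ones(b.sum())];w=np.ones(b.sum(),bool)
for _ in range(4): k=np.linalg.lstsq(A[w],L[b][w,0],rcond=None)[0];e=L[b][:,0]-A@k;w=abs(e)<.003
print("back",b.sum(),k,e[w].std(),w.mean())
for z0,z1 in((.055,.075),(.02,.055)):
    h=m&(L[:,2]>z0)&(L[:,2]<z1)&(L[:,0]<0);print("y ext",np.percentile(L[h,1],[.5,99.5]).round(4),"x",np.percentile(L[h,0],[1,99]).round(4),"zmax",L[h,2].max())
l=m&(L[:,0]>.003)&(L[:,0]<.022)&(abs(L[:,1])<.05)
print("ledge fit",np.polyfit(L[l,0],L[l,2],1),l.sum())
l=m&(L[:,0]>.003)&(L[:,0]<.05)&(L[:,2]>-.01)
print("lip y ext",np.percentile(L[l,1],[.5,99.5]),"z",L[l,2].max())
```

```text
table -0.0002147628010067404
back 3372 [ 0.00123406 -0.46362758  0.00061768] 0.0003667533378144826 0.9555160142348754
y ext [-0.0608  0.0585] x [-0.038 -0.025] zmax 0.07003573751075196
y ext [-0.0611  0.0584] x [-0.042  -0.0091] zmax 0.05499609374367135
ledge fit [ 4.63257214e-01 -4.26567709e-04] 1756
lip y ext [-0.05707418  0.07174852] z 0.33361121641998703
```

View pics/w1.png

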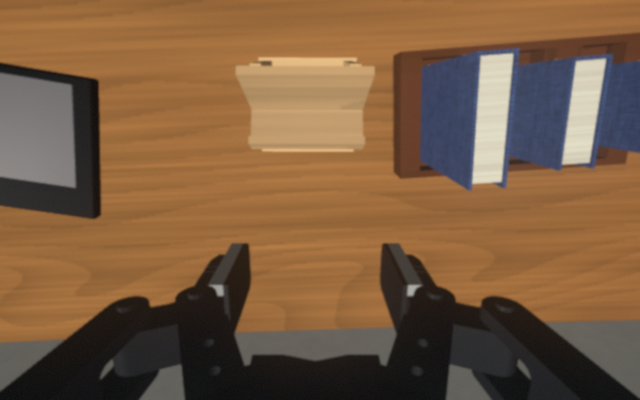

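```bash
cat > stand.py <<'E'
from arm import *
yaw=np.radians(-2.35);a=np.radians(25)
S=Ro.from_euler('z',yaw).as_matrix();n=S@[np.cos(a),0,np.sin(a)];up=S@[-np.sin(a),0,np.cos(a)]
C=np.array([.6426,-.247,.04]);G=.102
def quat(s): return Ro.from_matrix(np.c_[np.cross(s*n,-up),s*n,-up]).as_quat()
def tcp(gn,gu): return C+n*(.010+gn)+up*(G+gu+.003)
E
python3 - <<'E'
from stand import *
r.move_linear([.6,.0,.3],down(np.radians(-3)),vel=.4)
zg=pick([.478,.1655],np.radians(-5),.126,.024)
p=r.current_tool_pos();r.move_linear([p[0],p[1],zg+.2],vel=.2)
q0=np.array(r.current_q());best=[]
for s in(1,-1):
    q=r.inverse_kinematics(tcp(.005,.07),quat(s));q2=r.inverse_kinematics(tcp(0,0),quat(s))
    print(s,None if q is None else np.round(q,2),None if q2 is None else np.round(q2,2))
print(q0.round(2),r.current_t())
E
```

```text
grip 0.22929829556302264 58.69398772716522 33.975
lifted 0.22725797046810042 [ 0.1 -0.3 -2.2]
1 [-0.55  0.41  1.76  0.36  0.62 -0.77] [-0.53  0.54  1.74  0.42  0.51 -0.82]
-1 [-0.55  0.41  1.76  0.36  0.62  2.37] [-0.53  0.54  1.74  0.42  0.51  2.32]
[ 0.24  0.21  1.68 -0.    1.25 -1.24] 35.275
```

Run:
```python
from stand import *
import cv2
r.move_linear(tcp(.005,.1),quat(1),vel=.15)
r.move_linear(tcp(.005,.008),vel=.1);r.sleep(.2)
print("down",guarded(-up*.001,12,3))
print("back",guarded(-n*.001,9,3))
p=np.array(r.current_tool_pos())-tcp(0,0);print("gn,gu mm",p@n*1e3,p@up*1e3,r.current_t())
im=optics.get_image("scene");cv2.imwrite("pics/s3.png",cv2.resize(im["pixels"][130:290,150:410,::-1],None,fx=3,fy=3)[:600,:800])
```

```text
down (8, array([-3.8,  1.3,  7.5]))
back (1, array([ 2.1, -0.5, -3.3]))
gn,gu mm 4.336677778863799 0.5623709670594635 41.7917
```

View pics/s3.png

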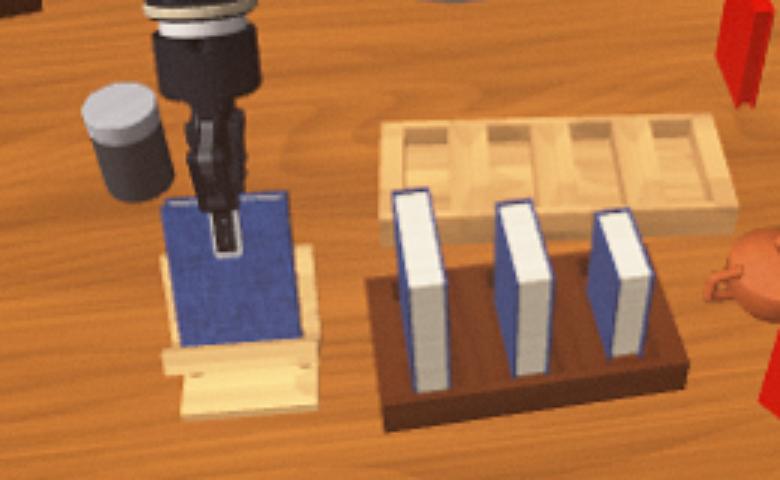

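Run:
```python
from stand import *
import cv2
P=lambda:np.array(r.current_tool_pos())
r.move_linear(P()+up*.0015,vel=.02);r.sleep(.2)
print("back",guarded(-n*.001,7,3))
print("down",guarded(-up*.0005,5,3))
p=P()-tcp(0,0);print("gn,gu mm",p@n*1e3,p@up*1e3)
r.set_gripper(.55);r.sleep(.3)
r.move_linear(P()+up*.09,vel=.12)
r.move_linear([.5,-.1,.40],vel=.25);r.sleep(.5)
print(r.current_t())
im=optics.get_image("scene");np.savez("scene2.npz",**im);cv2.imwrite("pics/s4.png",cv2.resize(im["pixels"][130:290,150:410,::-1],None,fx=3,fy=3))
im=optics.get_image("side");np.savez("side2.npz",**im);cv2.imwrite("pics/s5.png",cv2.resize(im["pixels"][130:290,220:460,::-1],None,fx=3,fy=3))
from vis import *
for nm in("scene2","side2"):
    Q=cloud(dict(np.load(nm+".npz"))).reshape(-1,3)-C
    L=Q@np.c_[n,np.cross(up,n),up]
    m=(abs(L[:,1])<.08)&(L[:,2]>.078)&(L[:,2]<.15)&(L[:,0]>-.02)&(L[:,0]<.04)
    print(nm,"n",np.percentile(L[m,0],[2,50,98]).round(4),"y",np.percentile(L[m,1],[1,99]).round(4),"top",np.percentile(L[m,2],99).round(4))
```

```text
back (5, array([ 4. ,  0.3, -0.8]))
down (3, array([-4.3,  0.8,  2.1]))
gn,gu mm -0.5079446433448741 0.5820611774677489
47.4833
scene2 n [-0.0002  0.0187  0.0219] y [-0.0474  0.0481] top 0.1277
side2 n [-0.003  0.006  0.018] y [-0.0499  0.0458] top 0.1287
```

View pics/s4.png

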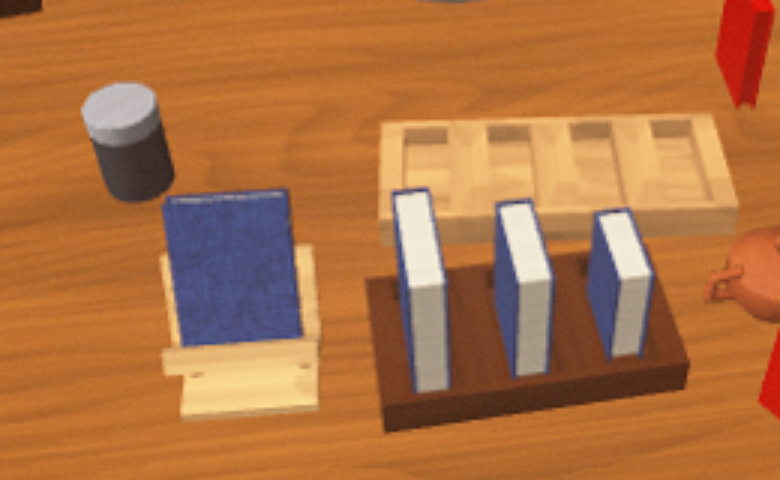

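View pics/s5.png

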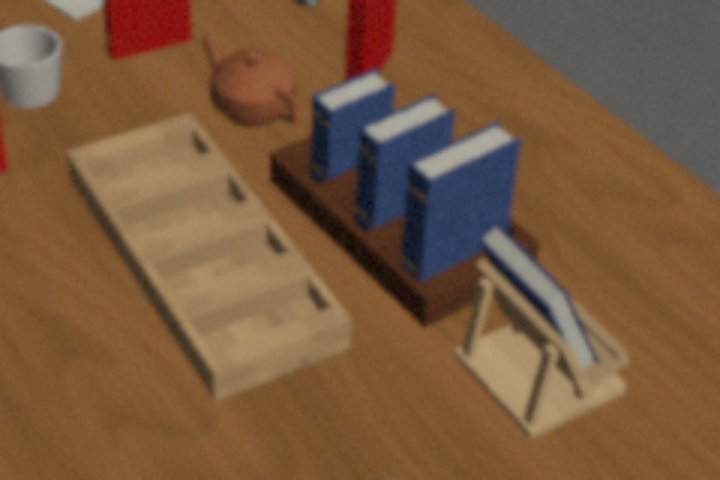

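Both views show the slim book flush on the stand and centred, and the thick books upright in order of height.

```bash
python3 -c "
from cell import r
print(r.hand_in(),r.current_t())"
```

```text
the job is handed in; nothing more can be done
the job is handed in; nothing more can be done
```

The job is handed in, at about 48 s on the robot's clock: the thick books stand in the dark rack with the tallest nearest the stand, the slim book leans centred on the reading stand, and the bystanders were not touched.

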